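# Hold up the sign stand of the tumbler on offer

## Robot

A 6-joint arm with a two-finger parallel gripper is mounted at the origin on the work surface; the furniture and walls round the work are solid. World frame = base frame: x ahead of the robot, y to its left, z up, the work surface at z = 0. Lengths are in m, angles in rad, forces in N, time in s.
With the tool pointing down it reaches from about 0.425 to 0.95 m from the base axis. Payload 3.5 kg.
Tool frame: the origin (TCP) lies at the very end of the fingers, on their centre line; the grasp point (between the pads) lies 19 mm behind it (r.tcp_to_grasp is the distance from the TCP to the grasp point, in m); z points along the fingers, y is the line along which they close (so a half turn about z gives the same grasp; the last joint's range is limited). The gripper opens to 85 mm and grips with 20 to 120 N. Pads are 22 mm wide; open, the fingers measure 114 mm over their backs; the gripper's body (76 mm by 85 mm) begins 54 mm behind the grasp point. The pads swing forward as they close: fully open they stand 13 mm farther back than shut.
Start: joints at [1.133, 0.286, 1.577, -0, 1.279, -0.15], TCP at [0.192, 0.647, 0.231] pointing down, gripper open.
Joint ranges: [-2.77, 2.77], [-0.9, 2.22], [0.21, 2.48], [-1.53, 4.67], [0.24, 2.81], [-2.84, 2.84]. Speed limits (rad/s): [2.79, 2.79, 3.14, 3.14, 3.14, 3.14].

## Interface

Orientations are given as [roll, pitch, yaw] about the fixed x, y, z axes, in that order (R = Rz(yaw) Ry(pitch) Rx(roll)).
In Python, from bench import readout, imaging, job, spotter, r gives the robot as it stands.
- The arm moves only by the tool carry_out, never from a script. Its argument "targets" is text: rows parted by semicolons, each of 7 numbers parted by spaces: the shift along the world's x, y, z in m, then the turn, a rotation vector about the world's x, y, z in rad, then the opening, from 0 (shut) to 1 (fully open). In form: tx ty tz rx ry rz fingers; .... A call has 1 to 5 rows; each row is the pose to reach, as a shift and turn from the pose commanded when the call began; what a row does not reach only later rows make up. A row lasts 1/8 s, in which the tool goes at most 62.5 mm and 10.7 degrees, less where a joint would pass 70% of its speed; a pose out of reach is approached as far as the arm can. A call with a gripper value outside its range is refused whole. The fingers move at their own pace and stop on an object; "force" is the grip in N (left out, the last holds). Time passes only in rows, so rows that repeat a pose let the fingers close. It gives the time, the measured TCP pose, the force, the opening and the grip force at its end, in the units of the state.
- readout.state(): the state, without advancing time (a new reading comes with each control period).
- imaging.camera(name): name is "scene" or "top" or "wrist"; returns (picture, depth): 400x640x3 uint8, blue, green, red; 400x640 float32, m along the optical axis (not along the pixel's ray), 0 where there is no reading.
- imaging.get_calibration(name): a dict with "K" (3x3 intrinsics, pixels), "k1" (the pictures are not rectified: a ray, as slopes to the right and down, at radius r is drawn at 1 + k1 r^2 times it, then the intrinsics apply), "R" (3x3) and "t" (3): a world point X has camera coordinates R X + t. Camera axes: x right, y down, z forward; pixel columns grow to the right and rows downward; lengths in m; the calibration is good to about 2 mm. A picture is of the moment at which its call begins: read the wrist's pose just before it. get_calibration takes no time and is no camera call; for the wrist camera it gives the pose at the moment of the call.
- job.finish_job(): hands the job in; it is judged then, once.
Trained networks look in the newest picture that a camera, given by its name, has taken for a name from the list of things; names that differ only in an ending like _2 or _b are one class to them, and where a whole thing is asked for, a point or a joint stands for the part that bears it (a point fixed in the world has none). Each returns a list of dicts, best first, with "confidence" (0 to 1); they miss things now and then, are a little off and sometimes report something else, mostly with a low value. They report only what shows in the picture. A call takes as long as a camera call. They do not tell look-alikes from the thing itself.
- spotter.search_frame(camera, label): "position" ([x, y, z] in m, in world coordinates, good to about 4 mm: the middle of the surface that is visible of it).
The state is a dict: "clock": time; "qpos": joint angles; "joint_velocities": joint speeds; "effort": joint torques, N m; "tool_pos": TCP position; "ee_rot": TCP orientation; "contact_force": force on the tool from outside, world axes, zero at the start; "moment": the same for the moment, N m; "gripper_width": opening from 0.0 (shut) to 1.0 (fully open); "grip_force": force on a finger pad.
Only numpy, scipy, OpenCV 4.12 (cv2) and the standard library are available. Lean on these libraries where they do the work, as an engineer would, in place of code of your own. Each camera call takes 0.05 s, during which the arm holds its last target. There are 200 camera calls.

## Task

The red-patterned tumbler is today's offer: find out which of the two telescoping sign stands has it beside it, squeeze the green release button on that stand's grip bar, keep it squeezed and pull the mast up, past its first stop, to its second stop. Finish while still holding the bar there, mast fully extended and button squeezed (it sinks back if let go), so that a colleague can change the card. Leave the other stand down and do not push or tip the tumblers.

Things in the scene. Friction and masses are not known exactly. Their poses are not given: they have to be found in the camera images.
- left_stand: sign stand on the robot's left, fixed: steel foot 110 x 110 x 10 mm, column, grey head (28 x 80 mm, top at 148 mm); origin under the foot's centre, z up. Its mast slides up and carries the grip bar. A white card frame hangs from the bar 56 to 112 mm to the +y side of its centre, from 14 mm above to 58 mm below that centre
- left_stand_grip: black grip bar of that stand: 28 mm thick (its x), 80 mm long (its y), 40 mm high (z up); origin at its centre, 170 mm above the table while down. A green button plate stands 6 mm out of its -x side, which roughly faces the robot; the +x side is plain. Pinched from above across these two sides, at mid-length, the bar is held and the button squeezed (34 mm wide before, 28 mm after)
- left_stand_button (a joint): release button of the left stand, a plate 56 mm along the bar and 28 mm high, centred on the bar's -x side: 0 = out (hooks lock the mast down), 0.006 m = squeezed flush (hooks free; squeeze it all the way); its spring needs about 6 N
- left_stand_upper (a joint): upper, thin mast section of the left stand, slides up: 0 = down, 0.050 m = first stop; spring and weight draw it back with about 6 N
- left_stand_lower (a joint): lower, thicker mast section of the left stand: it begins to rise when the upper one is at its first stop; 0 = down, 0.060 m = second stop (then the bar is 110 mm above where it began, its centre 280 mm above the table); springs and weight pull down with about 12 N, so the mast sinks back when let go
- right_stand: sign stand on the robot's right, fixed: steel foot 110 x 110 x 10 mm, column, grey head (28 x 80 mm, top at 148 mm); origin under the foot's centre, z up. Its mast slides up and carries the grip bar. A white card frame hangs from the bar 56 to 112 mm to the +y side of its centre, from 14 mm above to 58 mm below that centre
- right_stand_grip: black grip bar of that stand: 28 mm thick (its x), 80 mm long (its y), 40 mm high (z up); origin at its centre, 170 mm above the table while down. A green button plate stands 6 mm out of its -x side, which roughly faces the robot; the +x side is plain. Pinched from above across these two sides, at mid-length, the bar is held and the button squeezed (34 mm wide before, 28 mm after)
- right_stand_button (a joint): release button of the right stand, a plate 56 mm along the bar and 28 mm high, centred on the bar's -x side: 0 = out (hooks lock the mast down), 0.006 m = squeezed flush (hooks free; squeeze it all the way); its spring needs about 6 N
- right_stand_upper (a joint): upper, thin mast section of the right stand, slides up: 0 = down, 0.050 m = first stop; spring and weight draw it back with about 6 N
- right_stand_lower (a joint): lower, thicker mast section of the right stand: it begins to rise when the upper one is at its first stop; 0 = down, 0.060 m = second stop (then the bar is 110 mm above where it began, its centre 280 mm above the table); springs and weight pull down with about 12 N, so the mast sinks back when let go
- red_tumbler_mid (a point): loose upright ceramic tumbler with a red and white lattice pattern, 70 mm across, 182 mm high; point at its centre, half-way up. It stands 120 to 140 mm to the side of one of the stands (on the bar's -y side)
- yellow_tumbler_mid (a point): loose upright ceramic tumbler with a yellow and white lattice pattern, 70 mm across, 186 mm high; point at its centre, half-way up. It stands 120 to 140 mm to the side of one of the stands (on the bar's -y side)
Mind the look-alikes: they are no part of the job. Leave any black or purple look-alike of the part that bears yellow_tumbler_mid alone.

How it is judged:
By the outcome, as a careful person would: the job done as asked, in the order asked, and still so for the second after the job is handed in, while the arm keeps its last pose, push and grip.
It also fails if it takes over 40 s, if anything falls off the work surface, if the arm or the gripper's body presses on something with over 40 N, if the wrist force passes 120 N, or if a joint passes its speed limit or range.

## Working session

There is one attempt and no reset: what is moved stays moved. The work goes in short steps, Python scripts to look and compute and a tool call to move; the robot and the scene stay as the last step left them, time stands still between calls to the robot, and variables do not carry over. Pictures are saved under pics/ and viewed, at most 10 in all, crops included, and the job is handed in when it is done.

Besides the shell and the picture viewer there is one more tool, called after "Call:" in YAML: its name, and indented under it one key for each argument. carry_out: Moves the arm, as the interface text tells. Its arguments: {"type":"object","properties":{"targets":{"type":"string"},"force":{"type":"number"}},"required":["targets"]}

```bash
mkdir -p pics; python3 - <<'E'
from bench import readout, imaging, spotter, r
import cv2
s=readout.state(); print(s['clock'],s['tool_pos'],s['ee_rot'],s['gripper_width'])
for c in ['scene','top']:
    p,d=imaging.camera(c); cv2.imwrite(f'pics/{c}1.png',p)
    k=imaging.get_calibration(c); print(c,k)
    for n in ['left_stand_grip','right_stand_grip','red_tumbler_mid','yellow_tumbler_mid','left_stand_button']:
        print(n,[(round(x['confidence'],2),[round(float(v),3) for v in x['position']]) for x in spotter.search_frame(c,n)])
E
```

```text
0.0 [0.19128371 0.64663909 0.22992635] [-3.13921185e+00 -3.49673367e-04  2.85380525e+00] 1.000071319945486
scene {'K': array([[411.59433398,   0.        , 316.67196424],
       [  0.        , 411.59433398, 196.10509596],
       [  0.        ,   0.        ,   1.        ]]), 'k1': -0.052060176084389974, 'R': array([[ 0.56130683, -0.82731628, -0.02196383],
       [-0.39553989, -0.24486005, -0.88520718],
       [ 0.72696825,  0.50556041, -0.46467821]]), 't': array([-0.2190323 ,  0.3158962 ,  0.97559117])}
left_stand_grip [(0.73, [0.408, 0.273, 0.167])]
right_stand_grip [(0.55, [0.405, -0.143, 0.168])]
red_tumbler_mid [(0.95, [0.447, -0.315, 0.12])]
yellow_tumbler_mid [(0.92, [0.29, 0.172, 0.161]), (0.88, [0.381, 0.497, 0.114]), (0.74, [0.442, 0.097, 0.111]), (0.7, [0.44, -0.005, 0.118]), (0.69, [0.45, -0.314, 0.118]), (0.6, [0.565, -0.343, 0.125]), (0.34, [0.411, 0.269, 0.171])]
left_stand_button [(0.53, [0.411, 0.238, 0.175])]
top {'K': array([[469.69380002,   0.        , 318.08951379],
       [  0.        , 469.69380002, 199.4770382 ],
       [  0.        ,   0.        ,   1.        ]]), 'k1': 0.0460021002989521, 'R': array([[ 0.28339682, -0.95895218,  0.00984645],
       [-0.83268688, -0.25114931, -0.49351452],
       [ 0.47572976,  0.13166143, -0.86968182]]), 't': array([-0.07273959,  0.46539735,  1.35793627])}
left_stand_grip [(0.89, [0.411, 0.26, 0.184])]
right_stand_grip [(0.71, [0.405, -0.158, 0.183])]
red_tumbler_mid [(0.95, [0.455, -0.308, 0.122])]
yellow_tumbler_mid [(0.92, [0.442, 0.001, 0.126]), (0.83, [0.28, 0.194, 0.123]), (0.62, [0.449, 0.114, 0.126]), (0.62, [0.574, -0.334, 0.143]), (0.56, [0.379, 0.51, 0.132])]
left_stand_button [(0.55, [0.414, 0.239, 0.176])]
```

View pics/scene1.png

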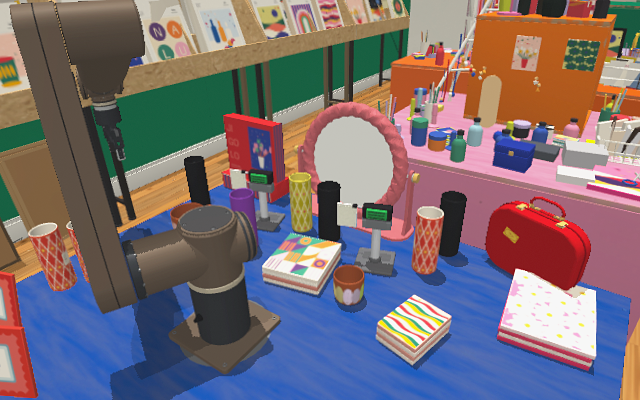

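View pics/top1.png

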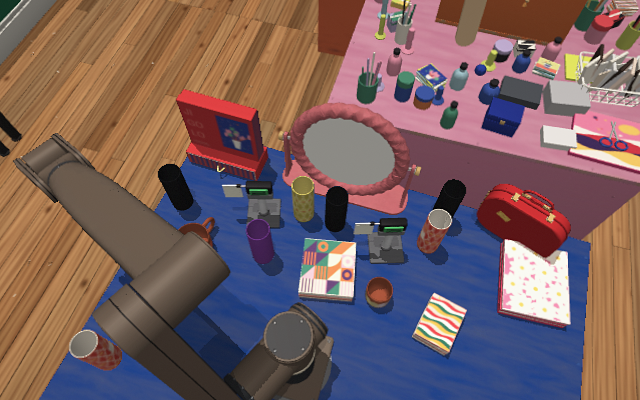

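The stands are at scene (262,185) on the left and (377,215) on the right. The red lattice tumbler at scene (427,240) is right of the right stand. The yellow one at (300,203) is beside the left stand. Other candidates are the red tumblers at (50,255) and (75,250), far from both stands, plus black ones at (329,210), (452,222) and (196,180) and a purple one at (243,218). I'll confirm with one crop and measure the right bar.

```bash
cat > h.py <<'E'
import numpy as np, cv2
from bench import imaging
def cloud(c):
    k=imaging.get_calibration(c); p,d=imaging.camera(c); K=k['K']
    v,u=np.mgrid[:400,:640]; uv=np.stack([u,v],-1).reshape(-1,1,2).astype(float)
    n=cv2.undistortPoints(uv,K,np.array([k['k1'],0,0,0.])).reshape(400,640,2)
    X=np.dstack([n*d[...,None],d])
    W=(X-k['t'])@k['R']; W[d<=0]=9
    return p,W
E
python3 - <<'E'
from h import *
ims=[]
for c,(u,v) in {'scene':(395,225),'top':(400,230)}.items():
    p,W=cloud(c); ims.append(cv2.resize(p[v-60:v+60,u-75:u+75],None,fx=2.6,fy=2.6,interpolation=cv2.INTER_CUBIC))
    b,g,rr=[p[...,i].astype(int) for i in range(3)]
    for nm,(x0,x1,y0,y1) in {'R':(.33,.5,-.25,-.05),'L':(.33,.5,.16,.36)}.items():
        box=(W[...,0]>x0)&(W[...,0]<x1)&(W[...,1]>y0)&(W[...,1]<y1)
        dark=(p.max(2)<70); green=(g>rr+30)&(g>b+30)
        for n,m in {'top':box&dark&(W[...,2]>.182)&(W[...,2]<.205),'green':box&green&(W[...,2]>.12),'white':box&(p.min(2)>150)&(W[...,2]>.1),'all':box&(W[...,2]>.155)}.items():
            P=W[m]
            if len(P)<8: print(c,nm,n,len(P)); continue
            f=P[:,:2].astype(np.float32)*1000; print(c,nm,n,len(P),P.mean(0).round(4),P.min(0).round(3),P.max(0).round(3),[np.round(a,1) for a in cv2.minAreaRect(f)])
    for nm,(x0,x1,y0,y1) in {'red':(.36,.52,-.38,-.22),'yel':(.38,.52,.05,.17)}.items():
        m=(W[...,0]>x0)&(W[...,0]<x1)&(W[...,1]>y0)&(W[...,1]<y1)&(W[...,2]>.15)
        P=W[m]; print(c,nm,len(P),P[:,2].max().round(3),cv2.minEnclosingCircle(P[:,:2].astype(np.float32)))
cv2.imwrite('pics/crop.png',np.hstack(ims))
E
```

```text
scene R top 168 [ 0.4204 -0.1798  0.1879] [ 0.398 -0.22   0.182] [ 0.444 -0.117  0.192] [array([ 418.3, -167.7]), array([ 28. , 105.6]), np.float64(16.2)]
scene R green 209 [ 0.4066 -0.1847  0.1733] [ 0.395 -0.211  0.156] [ 0.421 -0.157  0.186] [array([ 407.2, -184.4]), array([14.4, 55.2]), np.float64(18.7)]
scene R white 461 [ 0.3964 -0.1069  0.1464] [ 0.384 -0.191  0.1  ] [ 0.422 -0.073  0.185] [array([ 403.3, -132.4]), array([ 13.3, 121.5]), np.float64(14.0)]
scene R all 679 [ 0.4077 -0.1594  0.1754] [ 0.385 -0.22   0.155] [ 0.445 -0.073  0.192] [array([ 407.7, -146.9]), array([ 36.7, 151.5]), np.float64(16.2)]
scene L top 94 [0.4271 0.2394 0.1876] [0.406 0.201 0.182] [0.45  0.309 0.191] [array([425.6, 255.1]), array([ 26.5, 109.1]), np.float64(15.5)]
scene L green 142 [0.4129 0.2361 0.1734] [0.402 0.211 0.155] [0.426 0.269 0.188] [array([413.4, 239.4]), array([16.3, 58.3]), np.float64(16.1)]
scene L white 282 [0.4057 0.314  0.1467] [0.394 0.23  0.1  ] [0.431 0.352 0.184] [array([410.8, 290.1]), array([ 16.4, 125.3]), np.float64(11.9)]
scene L all 447 [0.4154 0.2598 0.1746] [0.395
[... 911 characters left out ...]
873] [0.408 0.202 0.182] [0.454 0.306 0.194] [array([423.7, 254.7]), array([ 35.2, 104.2]), np.float64(15.5)]
top L green 49 [0.4151 0.2388 0.1782] [0.403 0.213 0.156] [0.425 0.268 0.186] [array([414.1, 239.9]), array([11.3, 56.1]), np.float64(13.7)]
top L white 22 [0.4082 0.3163 0.1817] [0.398 0.285 0.173] [0.422 0.349 0.187] [array([409.7, 317.8]), array([ 9.8, 66.6]), np.float64(14.8)]
top L all 474 [0.4197 0.259  0.1788] [0.395 0.202 0.155] [0.454 0.35  0.194] [array([415.2, 275.6]), array([ 38.6, 152.6]), np.float64(19.7)]
top red 287 0.185 ((0.47608307003974915, -0.3066648840904236), 0.03641403838992119)
top yel 295 0.189 ((0.4686491787433624, 0.11449361592531204), 0.03638342395424843)
```

View pics/crop.png

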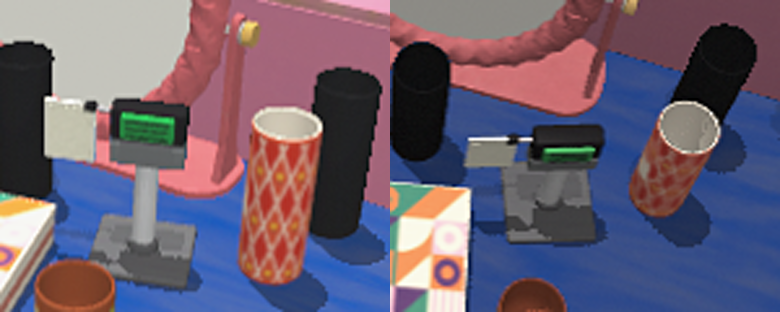

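The crop confirms it: a red/white lattice tumbler beside the right stand, on the bar's -y side at 137 mm. So I pull the right stand, whose bar centre is about (0.4215, -0.180, 0.170) with yaw about 16.2°. Next I check obstacle heights along the swing.

```bash
python3 - <<'E'
from h import *
P=np.vstack([cloud(c)[1].reshape(-1,3) for c in('scene','top')])
a=np.degrees(np.arctan2(P[:,1],P[:,0]));rr=np.hypot(P[:,0],P[:,1])
print('r   ',[round(.32+.04*j,2) for j in range(9)])
for A in range(-40,80,8):
    print(A,[round(float(np.percentile(P[(a>=A)&(a<A+8)&(rr>=R)&(rr<R+.04)&(P[:,2]<.8),2],99.5)),2) if ((a>=A)&(a<A+8)&(rr>=R)&(rr<R+.04)).sum()>5 else None for R in np.arange(.32,.68,.04)])
E
```

```text
r    [0.32, 0.36, 0.4, 0.44, 0.48, 0.52, 0.56, 0.6, 0.64]
-40 [0.08, 0.0, 0.01, 0.01, 0.0, 0.18, 0.18, 0.18, 0.19]
-32 [0.08, 0.01, 0.01, 0.19, 0.19, 0.18, 0.18, 0.17, 0.19]
-24 [0.05, 0.01, 0.19, 0.19, 0.19, 0.01, 0.02, 0.25, 0.23]
-16 [0.05, 0.18, 0.18, 0.01, 0.01, 0.01, 0.16, 0.36, 0.36]
-8 [0.05, 0.05, 0.19, 0.19, 0.19, 0.02, 0.15, 0.39, 0.39]
0 [0.05, 0.05, 0.18, 0.19, 0.19, 0.02, 0.15, 0.39, 0.39]
8 [0.05, 0.05, 0.01, 0.19, 0.19, 0.01, 0.12, 0.37, 0.37]
16 [0.01, 0.0, 0.01, 0.19, 0.19, 0.01, 0.01, 0.28, 0.28]
24 [0.19, 0.19, 0.01, 0.19, 0.19, 0.01, 0.0, 0.06, 0.28]
32 [0.19, 0.19, 0.0, 0.18, 0.19, 0.18, 0.01, 0.01, 0.06]
40 [0.01, 0.0, 0.0, 0.01, 0.01, 0.18, 0.0, 0.01, 0.01]
48 [0.01, 0.01, 0.08, 0.08, 0.08, 0.08, 0.01, 0.19, 0.19]
56 [0.0, None, None, None, 0.09, 0.08, 0.01, 0.01, 0.18]
64 [0.0, None, 0.6, 0.59, 0.58, 0.56, 0.54, 0.54, 0.53]
72 [0.64, 0.63, 0.62, 0.6, 0.59, 0.57, 0.56, 0.54, 0.53]
```

Call:
carry_out:
  targets: "0.009 -0.047 0.035 0 0 -0.067 1; 0.021 -0.092 0.065 0 0 -0.133 1; 0.044 -0.147 0.07 0 0 -0.2 1; 0.074 -0.202 0.07 0 0 -0.267 1; 0.109 -0.252 0.07 0 0 -0.333 1"

```text
clock: 1.42
tool_pos: [0.3009, 0.3936, 0.3019]
ee_rot: [3.14, 0.001, 2.52]
contact_force: [0.7, 0.8, 0.4]
gripper_width: 1.003
grip_force: 0.0
```

Call:
carry_out:
  targets: "0.04 -0.045 0 0 0 -0.067 1; 0.075 -0.095 0 0 0 -0.133 1; 0.105 -0.15 0 0 0 -0.2 1; 0.13 -0.205 0 0 0 -0.267 1; 0.145 -0.265 0 0 0 -0.333 1"

```text
clock: 2.05
tool_pos: [0.4463, 0.1283, 0.3016]
ee_rot: [3.141, 0.001, 2.186]
contact_force: [0.6, 0.3, -0.2]
gripper_width: 1.005
grip_force: 0.0
```

Call:
carry_out:
  targets: "0.01 -0.06 0 0 0 -0.067 1; 0.015 -0.12 0 0 0 -0.133 1; 0.013 -0.18 0 0 0 -0.2 1; 0.005 -0.24 0 0 0 -0.267 1; -0.015 -0.295 0 0 0 -0.334 1"

```text
clock: 2.68
tool_pos: [0.4301, -0.1669, 0.3016]
ee_rot: [3.141, 0.001, 1.851]
contact_force: [1.4, 0.7, -0.8]
gripper_width: 0.996
grip_force: 0.0
```

```bash
python3 - <<'E'
from h import *
from bench import readout
p,W=cloud('wrist'); cv2.imwrite('pics/w1.png',p)
s=readout.state(); print(s['tool_pos'],s['ee_rot'],s['qpos'])
box=(abs(W[...,0]-.42)<.1)&(abs(W[...,1]+.18)<.1)
m=box&(p.max(2)<80)&(W[...,2]>.18)&(W[...,2]<.2); P=W[m]
print(len(P),P.mean(0),P[:,2].min(),P[:,2].max(),cv2.minAreaRect((P[:,:2]*1000).astype(np.float32)))
i=p.astype(int); g=box&(i[...,1]>i[...,2]+30)&(i[...,1]>i[...,0]+30)&(W[...,2]>.12); P=W[g]
if len(P): print(len(P),P.mean(0),cv2.minAreaRect((P[:,:2]*1000).astype(np.float32)))
E
```

```text
[ 0.42790788 -0.17240105  0.30149947] [-3.1382068   0.00467399  1.84398324] [-0.60039621 -0.25174783  1.99500703 -0.00568248  1.39692697 -0.8725961 ]
2748 [ 0.42248742 -0.17271112  0.18883101] 0.1800419851443941 0.1916870788961275 ((419.756103515625, -165.4532928466797), (27.176530838012695, 105.70970916748047), 18.242401123046875)
429 [ 0.40776036 -0.18099994  0.18278066] ((408.4102478027344, -183.4186248779297), (7.439723491668701, 55.13064956665039), 18.526744842529297)
```

View pics/w1.png

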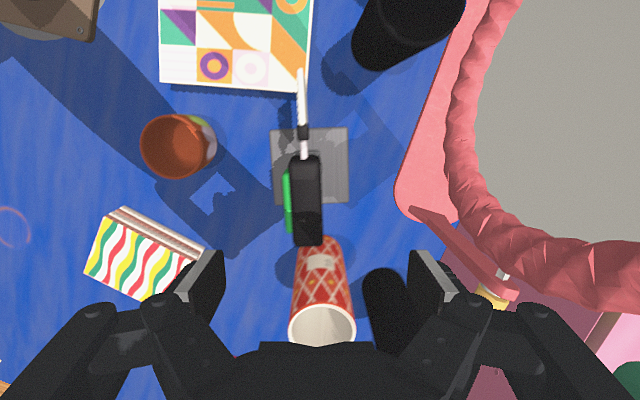

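The wrist picture shows the right bar at (305,200), its green plate at (287,200) on the left, the card edge-on at (301,105) and the red lattice tumbler at (320,300). Fused bar centre is about (0.4225, -0.179), yaw about 17°.

Call:
carry_out:
  targets: "-0.0075 -0.014 -0.04 0 0 0.015 1; -0.0075 -0.014 -0.08 0 0 0.015 1; -0.0075 -0.014 -0.08 0 0 0.015 1; -0.0075 -0.014 -0.08 0 0 0.015 1"

```text
clock: 3.22
tool_pos: [0.4239, -0.179, 0.223]
ee_rot: [3.14, 0.002, 1.869]
contact_force: [0.5, -0.5, 1.0]
gripper_width: 0.999
grip_force: 0.0
```

```bash
python3 - <<'E'
from h import *
from bench import readout
for _ in range(2):
    s=readout.state(); print(s['tool_pos'],s['ee_rot'])
    p,W=cloud('wrist'); 
    box=(abs(W[...,0]-.42)<.1)&(abs(W[...,1]+.18)<.1)
    m=box&(p.max(2)<80)&(W[...,2]>.184)&(W[...,2]<.2)
    n,l,st,_c=cv2.connectedComponentsWithStats(m.astype(np.uint8)); k=1+st[1:,4].argmax(); P=W[l==k]
    i=p.astype(int); g=box&(i[...,1]>i[...,2]+30)&(i[...,1]>i[...,0]+30)&(W[...,2]>.12); G=W[g]
    a=np.radians(17); R=np.array([[np.cos(a),np.sin(a)],[-np.sin(a),np.cos(a)]])
    for q in(P,G): 
        e=q[:,:2]@R.T; print(len(q),np.percentile(e,[1,99],axis=0).round(4).tolist(),q[:,2].max(),cv2.minAreaRect((q[:,:2]*1000).astype(np.float32)))
    print('tcp uv',R@s['tool_pos'][:2])
cv2.imwrite('pics/w2.png',p)
E
```

```text
[ 0.42385711 -0.17895082  0.22301987] [3.14018973e+00 1.76676475e-03 1.86931387e+00]
5293 [[0.3407, -0.3313], [0.3677, -0.2555]] 0.19176139755357033 ((424.46368408203125, -177.49423217773438), (27.427536010742188, 78.05125427246094), 18.422134399414062)
786 [[0.3342, -0.321], [0.3407, -0.2672]] 0.18693088025164767 ((408.8129577636719, -182.7597198486328), (6.494830131530762, 54.6441650390625), 18.249982833862305)
tcp uv [ 0.35301641 -0.29505534]
[ 0.42422799 -0.17914845  0.22365849] [3.13931021e+00 3.00066696e-03 1.86952564e+00]
5285 [[0.3407, -0.3312], [0.3677, -0.2554]] 0.19157571691508207 ((424.62158203125, -177.75656127929688), (28.016996383666992, 78.84858703613281), 18.408533096313477)
790 [[0.3342, -0.3207], [0.341, -0.2671]] 0.18713060919524874 ((408.15777587890625, -180.4384765625), (6.645503520965576, 59.43735122680664), 18.6315860748291)
tcp uv [ 0.3533133  -0.29535278]
```

View pics/w2.png

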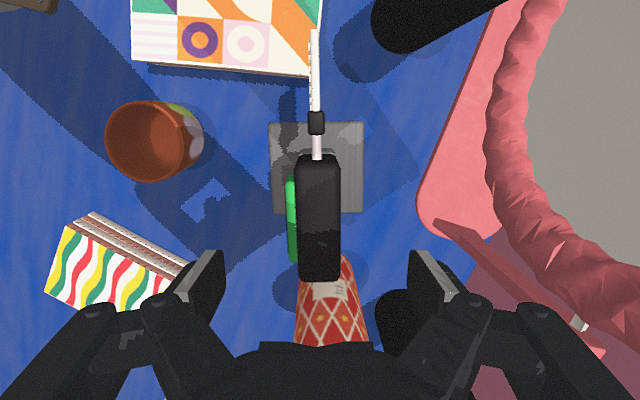

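The bar in the wrist picture is at (318,215), between the pads; the offset is about 1 mm. I descend, then close gently and squeeze.

Call:
carry_out:
  targets: "0.0005 0.001 -0.035 0 0 0.012 1; 0.0005 0.001 -0.068 0 0 0.012 1; 0.0005 0.001 -0.069 0 0 0.012 1; 0.0005 0.001 -0.069 0 0 0.012 1"
  force: 60

```text
clock: 3.82
tool_pos: [0.4248, -0.1784, 0.1544]
ee_rot: [3.14, 0.003, 1.881]
contact_force: [-0.4, -0.2, 0.7]
gripper_width: 0.999
grip_force: 0.0
```

Call:
carry_out:
  targets: "0 0 0 0 0 0 0.1; 0 0 0 0 0 0 0.1; 0 0 0 0 0 0 0.1; 0 0 0 0 0 0 0.1; 0 0 0 0 0 0 0.1"
  force: 60

```text
clock: 4.45
tool_pos: [0.4249, -0.1777, 0.1535]
ee_rot: [3.139, 0.001, 1.882]
contact_force: [4.3, 1.9, 2.1]
gripper_width: 0.321
grip_force: 61.6
```

Gripped, with width 27.3 mm, so the button is flush. Pulling up.

Call:
carry_out:
  targets: "0 0 0.008 0 0 0 0.1; 0 0 0.018 0 0 0 0.1; 0 0 0.03 0 0 0 0.1; 0 0 0.04 0 0 0 0.1; 0 0 0.048 0 0 0 0.1"

```text
clock: 5.08
tool_pos: [0.4246, -0.1775, 0.1997]
ee_rot: [3.138, 0.001, 1.882]
contact_force: [8.8, 0.1, -6.3]
gripper_width: 0.322
grip_force: 60.4
```

Call:
carry_out:
  targets: "0.001 0 0.008 0 0 0 0.1; 0.001 0 0.018 0 0 0 0.1; 0.001 0 0.03 0 0 0 0.1; 0.001 0 0.042 0 0 0 0.1; 0.001 0 0.052 0 0 0 0.1"

```text
clock: 5.7
tool_pos: [0.4247, -0.1774, 0.2493]
ee_rot: [3.141, -0.001, 1.882]
contact_force: [6.9, -2.4, -11.1]
gripper_width: 0.318
grip_force: 60.1
```

Call:
carry_out:
  targets: "0 0 0.005 0 0 0 0.1; 0 0 0.009 0 0 0 0.1; 0 0 0.012 0 0 0 0.1; 0 0 0.012 0 0 0 0.1"

```text
clock: 6.2
tool_pos: [0.4248, -0.1775, 0.2611]
ee_rot: [3.141, -0.001, 1.882]
contact_force: [6.8, -1.9, -10.3]
gripper_width: 0.32
grip_force: 60.4
```

Risen 107.6 mm, with no stop force yet. I'll creep up until the stop is felt.

Call:
carry_out:
  targets: "0 0 0.002 0 0 0 0.1; 0 0 0.003 0 0 0 0.1; 0 0 0.004 0 0 0 0.1; 0 0 0.004 0 0 0 0.1"

```text
clock: 6.7
tool_pos: [0.4247, -0.1774, 0.2637]
ee_rot: [3.141, -0.001, 1.882]
contact_force: [8.4, -2.8, -14.9]
gripper_width: 0.324
grip_force: 60.2
```

Call:
carry_out:
  targets: "0 0 0.001 0 0 0 0.1; 0 0 0.002 0 0 0 0.1; 0 0 0.002 0 0 0 0.1"

```text
clock: 7.08
tool_pos: [0.4246, -0.1773, 0.2637]
ee_rot: [3.141, -0.002, 1.882]
contact_force: [9.7, -3.9, -20.7]
gripper_width: 0.323
grip_force: 60.6
```

```bash
python3 - <<'E'
from h import *
from bench import readout
s=readout.state(); print(s['tool_pos'],s['contact_force'],s['gripper_width'],s['grip_force'])
p,W=cloud('scene'); q,V=cloud('top')
cv2.imwrite('pics/end.png',np.hstack([cv2.resize(a[130:290,280:480],(400,320)) for a in(p,q)]))
for w,i in((W,p),(V,q)):
    b=(abs(w[...,0]-.40)<.06)&(w[...,1]>-.14)&(w[...,1]<-.05)&(w[...,2]>.1)&(w[...,2]<.4)&(i.min(2)>150); print('card',b.sum(),w[b][:,2].max() if b.any() else None)
    m=(w[...,0]>.38)&(w[...,0]<.54)&(w[...,1]>-.38)&(w[...,1]<-.262)&(w[...,2]>.15)&(w[...,2]<.195); P=w[m]; print('red',cv2.minEnclosingCircle(P[:,:2].astype(np.float32)))
E
```

```text
[ 0.42456486 -0.17729685  0.26374151] [  9.70583054  -3.89360508 -20.65572739] 0.3226508529922055 60.645846873521805
card 489 0.29368095480744155
red ((0.4756864905357361, -0.3092362582683563), 0.037269871681928635)
card 6 0.2925777804111924
red ((0.47608304023742676, -0.3070752024650574), 0.03707712143659592)
```

View pics/end.png

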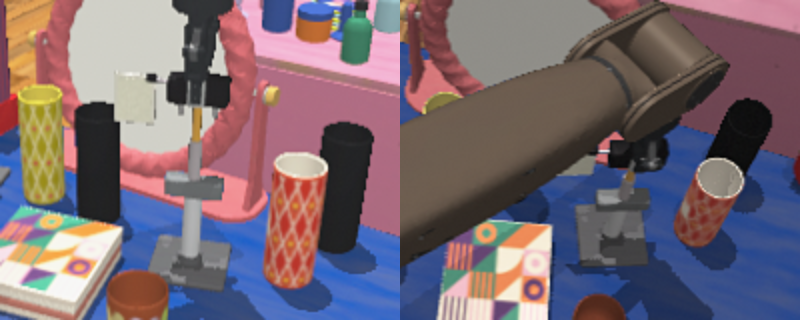

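The TCP stopped rising while the pull grew to about 21 N, so the mast is at its second stop. The card top is at 0.293 m (expected 0.294). The picture shows both mast sections out at (195,135), and the red tumbler at (297,220) is upright and hasn't moved. Handing in.

```bash
python3 -c "
from bench import job; print(job.finish_job())"
```

```text
the job is handed in; nothing more can be done
None
```

I've handed in the job with the right stand, the one beside the red-patterned tumbler, held at its second stop with its button squeezed; the left stand was not touched and the red tumbler hasn't moved.

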